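# Lock the bayonet filter cartridge into its housing

### The arm

A 6-joint arm with a two-finger parallel gripper is mounted at the origin on a cart in front of the work surface, level with it; the furniture and walls round the work are solid. World frame = base frame: x ahead of the robot, y to its left, z up, the work surface at z = 0. Lengths are in m, angles in degrees, forces in N, time in s.
With the tool pointing down it reaches from about 0.35 to 1 m from the base axis. Payload 7.1 kg.
Tool frame: the origin (TCP) lies at the very end of the fingers, on their centre line; the grasp point (between the pads) lies 19 mm behind it; z points along the fingers, y is the line along which they close (so a half turn about z gives the same grasp; the last joint's range is limited). The gripper opens to 85 mm and grips with 20 to 120 N. Pads are 22 mm wide; open, the fingers measure 114 mm over their backs; the gripper's body (76 mm by 85 mm) begins 54 mm behind the grasp point. The pads swing forward as they close: fully open they stand 13 mm farther back than shut.
Start: joints at [68.583, 24.242, 93.386, -0, 62.372, -1.089], TCP at [0.217, 0.586, 0.231] pointing down, gripper open.
Joint ranges: [-172.04, 172.04], [-51.8, 120.97], [4.93, 147.93], [-75.15, 255.16], [6.16, 154.13], [-145.62, 145.62]. Speed limits (degrees/s): [136.94, 136.94, 172.46, 180, 180, 180].

### API

Orientations are given as [roll, pitch, yaw] about the fixed x, y, z axes, in that order (R = Rz(yaw) Ry(pitch) Rx(roll)).
In Python, from bench import env gives the robot as it stands.
- The arm moves only by the tool jog_arm, never from a script. Its argument "series" is a list of rows, each an object with "grip": the finger opening in mm, from 0 to 85.4; "slide": the shift along the tool's x, y, z in mm, a list of three; "twist": the turn, a rotation vector about the tool's x, y, z in degrees, a list of three. In form: [{"grip": grip, "slide": [dx, dy, dz], "twist": [rx, ry, rz]}, ...]. A call has exactly 10 rows; each row shifts and turns the commanded pose from where the row before left it, along the tool's axes as they then stand; what a row does not reach is not made up. A row lasts 1/8 s, in which the tool goes at most 62.5 mm and 10.7 degrees, less where a joint would pass 70% of its speed; a pose out of reach is approached as far as the arm can. A call with a gripper value outside its range is refused whole. The fingers move at their own pace and stop on an object; "squeeze" is the grip in N (left out, the last holds). Time passes only in rows, so rows that do not move let the fingers close, or fill a call up. It gives the time, the measured TCP pose, the force, the opening and the grip force at its end, in the units of the state.
- env.sense(): the state, without advancing time (a new reading comes with each control period).
- env.camera(name): name is "scene" or "top" or "wrist"; returns a dict with "image" (384x512x3 uint8, red, green, blue), "camera_matrix" (3x3 intrinsics, pixels), "extrinsics" (4x4, takes a point from world to camera coordinates); the wrist camera has in their place "mount" (4x4, takes a point from camera to tool coordinates, whose origin is the TCP and whose axes are the flange's). Camera axes: x right, y down, z forward; pixel columns grow to the right and rows downward; lengths in m; the calibration is good to about 2 mm. A picture is of the moment at which its call begins: read the wrist's pose just before it. There is no depth.
- env.job_done(): hands the job in; it is judged then, once.
The state is a dict: "time": time; "joint_pos": joint angles; "qd": joint speeds; "effort": joint torques, N m; "position": TCP position; "tcp_rot": TCP orientation; "ft_force": force on the tool from outside, world axes, zero at the start; "ft_torque": the same for the moment, N m; "opening": finger opening in m; "grip_force": force on a finger pad.
Only numpy, scipy, OpenCV 4.12 (cv2) and the standard library are available. Lean on these libraries where they do the work, as an engineer would, in place of code of your own. Each camera call takes 0.05 s, during which the arm holds its last target. There are 200 camera calls.

### The job

Fit the filter cartridge into the air-filter housing: find the slots for its two pins by feel, push it in against the spring and turn it a quarter turn clockwise (seen from above) until the pins spring up into their notches and it stays locked by itself. Be gentle: never press or wrench the cartridge against the housing with more than 60 N in all (lip, stop and spring plate together), and leave the other loose things on the table where they lie.

Things in the scene. Friction and masses are not known exactly. Their poses are not given: they have to be found in the camera images.
- cartridge: Loose bayonet filter cartridge, 220 g, standing upright, 62.5 mm high. Origin: centre of its underside, z up. Steel shaft 30 mm in diameter up to z = 27.5 mm (bottom edge chamfered), flange 48 mm in diameter from there to 33.5 mm, black grip bar on top. A half turn makes no difference. 'Height' below means this origin above the housing's origin.
- grip (a point): Middle of the cartridge's grip bar, 48 mm above its underside. The bar is 44 mm long along the cartridge's x, 14 mm thick along its y, and runs from 33.5 to 62.5 mm above the underside.
- pins (a point): On the cartridge's axis, 12 mm above its underside, level with its two square steel pins, 8 mm wide and 8 mm high, which stick out along its own +x and -x (in line with the grip bar), 44 mm over both ends.
- housing: Grey round air-filter housing fixed to the table: pot 74 mm in diameter on a 104 mm foot, 70 mm high, open at the top; pipe stubs stick out along its own +y and -y at 34 mm height. Origin: centre of its underside, z up. In the mouth is the bayonet ring, in the pot a spring plate: the cartridge meets it at height 56 mm with 4 N, growing 0.6 N per mm.
- mouth (a point): Centre of the bayonet ring's top face, 70 mm above the housing's origin. Bore 34 mm; two slots facing each other, 10.5 mm wide, 55 mm across, in the 8 mm lip. They lie roughly along the housing's x, but up to 0.55 rad to either side: not measured, to be seen or felt. Pins on the lip: height 62 mm (pressed lightly while turning, they drop in at the slots).
- seat (a point): On the housing's axis, 50 mm above its origin: the cartridge's origin when locked. Below height 46 mm the pins are under the lip and turn clockwise only (from above); 42.5 mm is the hard stop. A quarter turn (1.57 rad) from the slots are 11 mm wide notches, 4 mm deep in the lip's underside, with a stop at their far side; the spring lifts the pins into them.
- nut_c: Bystander: loose hex nut, 28 mm.
- bolt_a: Bystander: loose hex bolt, 71 mm long, lying.
- marker: Bystander: loose marker pen, 136 mm long, lying.
- coupon_0: Bystander: loose flat steel plate, 50 x 100 x 6 mm.
- chisel: Bystander: loose cold chisel, 176 mm long, lying.
- coupon_1: Bystander: loose flat steel plate, 50 x 100 x 6 mm.

How it is judged:
By the outcome, as a careful person would: the job done as asked, in the order asked, and still so for the second after the job is handed in, with the robot touching nothing.
It also fails if it takes over 72 s, if anything falls off the work surface, if the arm or the gripper's body presses on something with over 40 N, if the wrist force passes 120 N, or if a joint passes its speed limit or range.

## Working session

There is one attempt and no reset: what is moved stays moved. The work goes in short steps, Python scripts to look and compute and a tool call to move; the robot and the scene stay as the last step left them, time stands still between calls to the robot, and variables do not carry over. Pictures are saved under pics/ and viewed, at most 10 in all, crops included, and the job is handed in when it is done.

Besides the shell and the picture viewer there is one more tool, called after "Call:" in YAML: its name, and indented under it one key for each argument. jog_arm: Moves the arm, as the interface text tells. Its arguments: {"type":"object","properties":{"series":{"type":"array"},"squeeze":{"type":"number"}},"required":["series"]}

```bash
ls; mkdir -p pics
python3 - <<'E'
from bench import env
import cv2,pickle
d={}
s=env.sense();print(s)
for n in("scene","top"):
    c=env.camera(n);d[n]=c;cv2.imwrite(f"pics/{n}0.png",c["image"][:,:,::-1]);print(n,c["camera_matrix"],c["extrinsics"])
pickle.dump(d,open("cams.pkl","wb"))
E
```

```text
pics
{'time': 0.0, 'joint_pos': array([ 6.85817453e+01,  2.42834900e+01,  9.34341283e+01,  1.69940928e-03,
        6.23727260e+01, -1.08800288e+00]), 'qd': array([ 0.04766985, -0.01186745,  0.04618212,  0.06505224,  0.09439076,
        0.01630582]), 'effort': array([-2.10312166e-03, -5.57368398e+01, -2.81742454e+01, -2.26421930e-04,
        7.28033076e-03,  6.81773443e-06]), 'position': array([0.21689693, 0.58554601, 0.23053747]), 'tcp_rot': array([-1.79909700e+02, -3.21959813e-03,  1.59668956e+02]), 'ft_force': array([-0.36956957, -0.26362848, -0.22832239]), 'ft_torque': array([-0.02006259, -0.02708513, -0.00227664]), 'grip_force': 0.0, 'opening': 0.08554251162783945}
scene [[406.18342377   0.         254.08811182]
 [  0.         406.18342377 192.86872833]
 [  0.           0.           1.        ]] [[ 0.87835523 -0.47739102 -0.0242879  -0.47391972]
 [-0.2590944  -0.43277976 -0.86346498  0.20693737]
 [ 0.40169911  0.76472184 -0.50382371  0.89893769]
 [ 0.          0.          0.          1.        ]]
top [[365.17837194   0.         249.89490886]
 [  0.         365.17837194 194.647204  ]
 [  0.           0.           1.        ]] [[-4.33139356e-03 -9.99954710e-01 -8.47449684e-03  5.48294387e-04]
 [-9.90728182e-01  5.44189285e-03 -1.35749973e-01  5.47377505e-01]
 [ 1.35789942e-01  7.80793629e-03 -9.90706883e-01  1.09312929e+00]
 [ 0.00000000e+00  0.00000000e+00  0.00000000e+00  1.00000000e+00]]
```

View pics/top0.png

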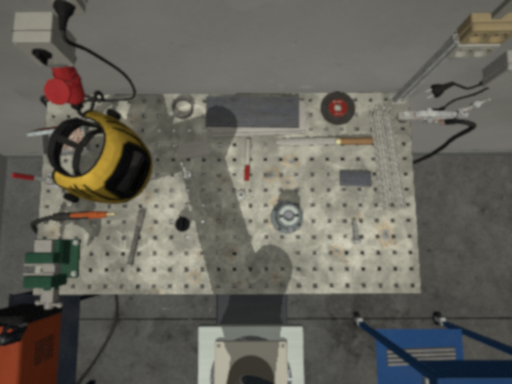

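View pics/scene0.png

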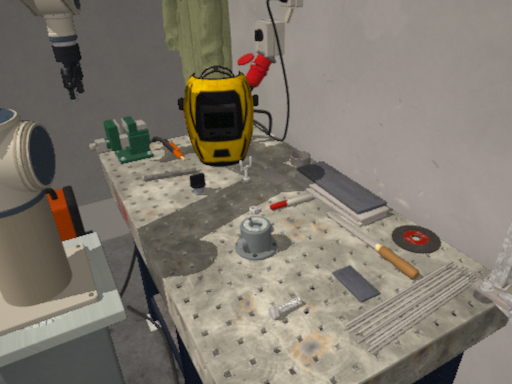

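The top view shows the housing at about (288,213), a dark upright object at (182,224), a small object at (185,172), a bolt at (355,228), coupons at (355,178) and perhaps elsewhere. I'll zoom in to find the cartridge.

Run:
```python
import cv2,numpy as np
t=cv2.imread("pics/top0.png");s=cv2.imread("pics/scene0.png")
a=cv2.resize(t[150:250,150:250],(400,400),interpolation=cv2.INTER_CUBIC)
b=cv2.resize(t[175:245,253:323],(400,400),interpolation=cv2.INTER_CUBIC)
e=cv2.resize(s[140:220,150:310][:,:160],(400,200),interpolation=cv2.INTER_CUBIC)
f=cv2.resize(s[190:270,180:340],(400,200),interpolation=cv2.INTER_CUBIC)
cv2.imwrite("pics/z1.png",np.vstack([np.hstack([a,b]),np.hstack([e,f])]))
```

```text
(no output)
```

View pics/z1.png

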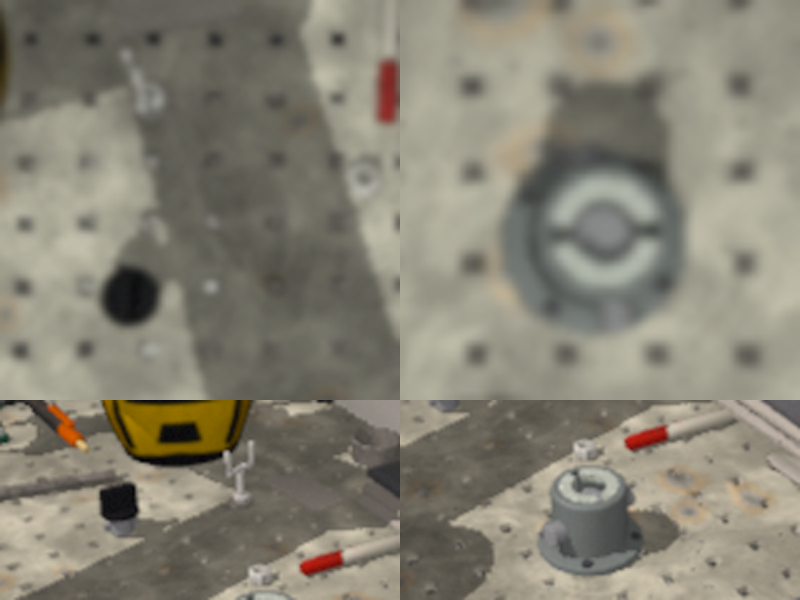

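The black-topped cartridge stands at top (182,224), with its bar roughly vertical in the image. The housing is at (288,213), and its slots show as dark gaps left and right, so they lie roughly along world y. Next I'll compute both positions.

```bash
cat > h.py <<'E'
import cv2,numpy as np
from scipy.spatial.transform import Rotation as R
def ray(K,E,uv,z):
    d=E[:3,:3].T@np.linalg.inv(K)@np.r_[uv,1.]; o=-E[:3,:3].T@E[:3,3]
    return o+d*(z-o[2])/d[2]
def wext(s,c):
    T=np.eye(4);T[:3,:3]=R.from_euler('xyz',s["tcp_rot"],degrees=True).as_matrix();T[:3,3]=s["position"]
    return np.linalg.inv(T@c["mount"])
def blobs(m):
    cs,_=cv2.findContours(m.astype(np.uint8)*255,cv2.RETR_EXTERNAL,cv2.CHAIN_APPROX_NONE)
    return sorted(cs,key=cv2.contourArea,reverse=True)
E
python3 - <<'E'
import pickle;from h import *
from bench import env
d=pickle.load(open("cams.pkl","rb"))
c=d["top"];g=c["image"].max(2)[210:240,168:198]
b=blobs(g<45)[0];(x,y),r=cv2.minEnclosingCircle(b);print(x+168,y+210,r)
for z in(.03,.06):print(ray(c["camera_matrix"],c["extrinsics"],(x+168,y+210),z))
# housing: ring centre
m=c["image"].min(2)[175:245,253:323]
print(ray(c["camera_matrix"],c["extrinsics"],(253+203/400*70,175+228/400*70),.07))
w=env.camera("wrist");print(w["camera_matrix"],w["mount"])
c=d["scene"];g=c["image"].max(2)[165:200,180:215]
b=blobs(g<50)[0];print(cv2.boundingRect(b))
x,y,ww,hh=cv2.boundingRect(b);print(ray(c["camera_matrix"],c["extrinsics"],(180+x+ww/2,165+y+hh/2),.048))
E
```

```text
182.02173900604248 223.33695697784424 6.418898582458496
[0.46012099 0.20787314 0.03      ]
[0.45835784 0.20204926 0.06      ]
[ 0.48134685 -0.11725226  0.07      ]
[[322.25815676   0.         260.36015306]
 [  0.         322.25815676 194.31386085]
 [  0.           0.           1.        ]] [[ 7.11267497e-04 -9.59175792e-01 -2.82809642e-01  7.19164586e-02]
 [ 9.99999732e-01  6.32763315e-04  3.68926785e-04  9.95583704e-04]
 [-1.74914074e-04 -2.82809829e-01  9.59175985e-01 -1.42688102e-01]
 [ 0.00000000e+00  0.00000000e+00  0.00000000e+00  1.00000000e+00]]
(10, 9, 15, 14)
[0.45416745 0.19177264 0.048     ]
```

Call:
jog_arm:
  series:
    - {"grip":85,"slide":[-25,-19,0],"twist":[0,0,0]}
    - {"grip":85,"slide":[-48,-36.5,4],"twist":[0,0,0]}
    - {"grip":85,"slide":[-48,-36.5,4],"twist":[0,0,0]}
    - {"grip":85,"slide":[-48,-36.5,4],"twist":[0,0,0]}
    - {"grip":85,"slide":[-48,-36.5,4],"twist":[0,0,0]}
    - {"grip":85,"slide":[-48,-36.5,4],"twist":[0,0,0]}
    - {"grip":85,"slide":[-48,-36.5,4],"twist":[0,0,0]}
    - {"grip":85,"slide":[-46,-35,4],"twist":[0,0,0]}
    - {"grip":85,"slide":[0,0,0],"twist":[0,0,-10]}
    - {"grip":85,"slide":[0,0,0],"twist":[0,0,-10]}

```text
time: 1.4
position: [0.4592, 0.2042, 0.203]
tcp_rot: [-180.0, -0.0, 179.9]
ft_force: [0.0, -0.0, -0.7]
opening: 0.0847
grip_force: 0.0
```

Run:
```python
from h import *
from bench import env
import pickle
s=env.sense();w=env.camera("wrist");print(s["position"],s["tcp_rot"],s["joint_pos"])
E=wext(s,w);pickle.dump((s,w),open("w1.pkl","wb"))
cv2.imwrite("pics/w1.png",w["image"][:,:,::-1])
```

```text
[0.45919178 0.20421066 0.20304001] [-1.79987541e+02 -3.61951982e-02  1.79863229e+02] [ 2.26172124e+01  1.62137722e+01  1.10009372e+02  3.10986938e-03
  5.38150534e+01 -6.72478577e+01]
```

View pics/w1.png

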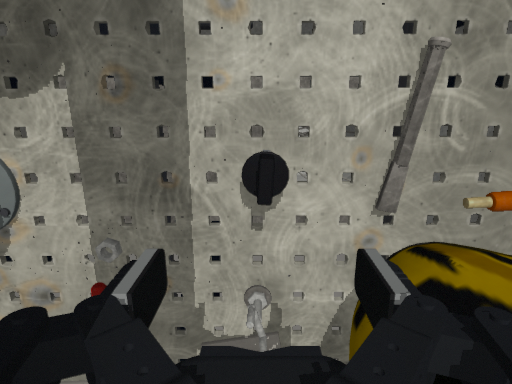

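The wrist view shows the cartridge at about (265,175), with its bar near-vertical and leaning slightly. I'll measure it.

Run:
```python
from h import *
import pickle
s,w=pickle.load(open("w1.pkl","rb"));E=wext(s,w);K=w["camera_matrix"]
g=w["image"].max(2)[140:220,225:305]
b=blobs(g<50)[0];(x,y),r=cv2.minEnclosingCircle(b);print(x+225,y+140,r,cv2.boundingRect(b))
print(ray(K,E,(x+225,y+140),.0335),ray(K,E,(x+225+r,y+140),.0335),ray(K,E,(x+225,y+140),.0))
p=E@np.array([.459,.204,.0335,1]);
print(g[20:50:6,15:65])
v=cv2.resize(w["image"][140:220,225:305,::-1],(600,600),interpolation=cv2.INTER_CUBIC)
v=cv2.convertScaleAbs(v,alpha=4); cv2.imwrite("pics/z2.png",v)
```

```text
264.5 177.76415252685547 26.806249618530273 (17, 11, 46, 54)
[0.4624341  0.20933742 0.0335    ] [0.46248009 0.23601181 0.0335    ] [0.47045146 0.20977254 0.        ]
[[138 138 139 140 137 129  67  23  30  27  29  29  27  28  26  26  28  25
   24  17  21  23  24  26  25  27  25  25  25  26  28  25  26  22  22  26
   28  25  25  27  27  28  28  39  98 151 157 156 155 155]
 [150 149 138  48  23  24  26  25  26  26  25  24  25  25  23  25  24  25
   21  15  22  27  25  27  26  26  28  25  27  25  26  26  24  23  16  26
   25  26  24  26  25  26  26  25  26  28  37  97 151 151]
 [142 132  19  24  26  24  25  27  25  26  25  26  26  24  25  23  14  16
   15  19  21  26  24  26  25  25  27  26  28  25  24  24  22  20  22  24
   23  25  26  27  25  26  25  26  25  25  24  27  54 127]
 [144 139  30  26  26  26  24  26  23  23  25  24  23  24  26  24  16  15
   16  18  24  27  24  25  27  26  25  27  25  25  26  25  22  20  26  25
   26  26  25  23  25  24  24  25  24  24  23  24  55 127]
 [ 93  94  92  64  22  23  26  23  22  25  24  24  25  25  23  23  16  18
   14  23  26  25  24  24  25  24  25  23  23  23  25  21  21  19  24  24
   24  24  24  26  25  24  24  25  22  27  59 133 151 153]]
```

View pics/z2.png

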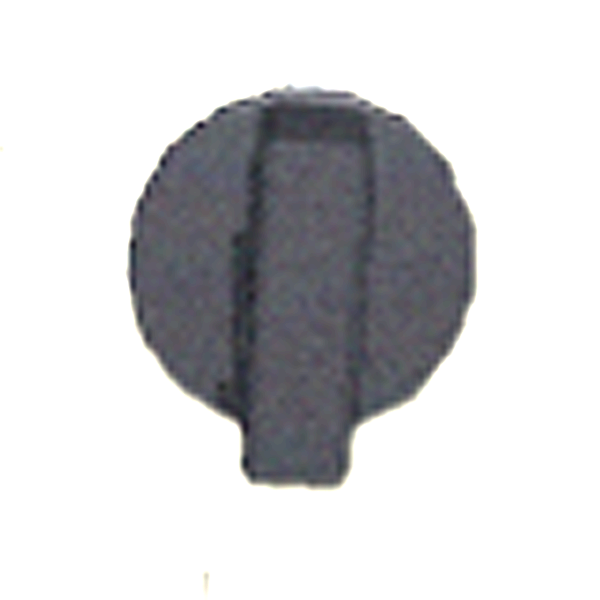

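Run:
```python
from h import *
import pickle
s,w=pickle.load(open("w1.pkl","rb"));E=wext(s,w);K=w["camera_matrix"]
P=lambda u,v,z:ray(K,E,(225+u/7.5-.4,140+v/7.5-.4),z)
a,b=P(318.5,140,.0625),P(295,485,.0625);print(a,b,(a+b)/2,np.linalg.norm(a-b),np.degrees(np.arctan2(*(a-b)[1::-1])))
l,r=P(128,258,.0335),P(475,258,.0335);t=P(301.5,88,.0335);print((l+r)/2,np.linalg.norm(l-r),t)
d=pickle.load(open("cams.pkl","rb"))["top"]
print(ray(d["camera_matrix"],d["extrinsics"],(185,174),0.03))
```

```text
[0.43773647 0.211203   0.0625    ] [0.48065853 0.20848582 0.0625    ] [0.4591975  0.20984441 0.0625    ] 0.04300798306383249 176.3777300204286
[0.45860133 0.20962779 0.0335    ] 0.045883015932751396 [0.4360544  0.20957757 0.0335    ]
[0.61504162 0.20173613 0.03      ]
```

The two measurements agree: the cartridge centre is (0.459, 0.209), its yaw 176.4°, and the sizes come within 5% of the stated ones. Now I'll descend and grasp, with TCP z at 0.037 to stay above the flange.

Call:
jog_arm:
  series:
    - {"grip":50,"slide":[0,5,10],"twist":[0,0,3.5]}
    - {"grip":50,"slide":[0,0,25],"twist":[0,0,0]}
    - {"grip":50,"slide":[0,0,35],"twist":[0,0,0]}
    - {"grip":50,"slide":[0,0,35],"twist":[0,0,0]}
    - {"grip":50,"slide":[0,0,30],"twist":[0,0,0]}
    - {"grip":50,"slide":[0,0,20],"twist":[0,0,0]}
    - {"grip":50,"slide":[0,0,10.5],"twist":[0,0,0]}
    - {"grip":5,"slide":[0,0,0],"twist":[0,0,0]}
    - {"grip":5,"slide":[0,0,0],"twist":[0,0,0]}
    - {"grip":5,"slide":[0,0,0],"twist":[0,0,0]}
  squeeze: 80

```text
time: 2.7
position: [0.4594, 0.2106, 0.0386]
tcp_rot: [180.0, 0.1, 176.2]
ft_force: [-0.1, -1.2, 0.4]
opening: 0.0123
grip_force: 78.1
```

Call:
jog_arm:
  series:
    - {"grip":5,"slide":[0,0,-20],"twist":[0,0,0]}
    - {"grip":5,"slide":[0,0,-35],"twist":[0,0,0]}
    - {"grip":5,"slide":[0,0,-40],"twist":[0,0,0]}
    - {"grip":5,"slide":[0,0,-40],"twist":[0,0,0]}
    - {"grip":5,"slide":[0,0,-35],"twist":[0,0,0]}
    - {"grip":5,"slide":[-4,-30,-10],"twist":[0,0,0]}
    - {"grip":5,"slide":[-5,-40,0],"twist":[0,0,0]}
    - {"grip":5,"slide":[-6,-45,0],"twist":[0,0,0]}
    - {"grip":5,"slide":[-6,-45,0],"twist":[0,0,0]}
    - {"grip":5,"slide":[-6,-45,0],"twist":[0,0,0]}

```text
time: 3.95
position: [0.4719, 0.0026, 0.2183]
tcp_rot: [180.0, 0.0, 176.2]
ft_force: [0.2, 0.6, -2.0]
opening: 0.0122
grip_force: 78.3
```

Call:
jog_arm:
  series:
    - {"grip":5,"slide":[-6,-45,0],"twist":[0,0,0]}
    - {"grip":5,"slide":[-6,-45,0],"twist":[0,0,0]}
    - {"grip":5,"slide":[-5,-40,0],"twist":[0,0,0]}
    - {"grip":5,"slide":[-2,-30,0],"twist":[0,0,0]}
    - {"grip":5,"slide":[0,0,0],"twist":[0,0,8]}
    - {"grip":5,"slide":[0,0,0],"twist":[0,0,10]}
    - {"grip":5,"slide":[0,0,0],"twist":[0,0,10]}
    - {"grip":5,"slide":[0,0,0],"twist":[0,0,10]}
    - {"grip":5,"slide":[0,0,0],"twist":[0,0,10]}
    - {"grip":5,"slide":[0,0,0],"twist":[0,0,10]}

```text
time: 5.2
position: [0.4801, -0.1568, 0.2181]
tcp_rot: [180.0, 0.0, 117.8]
ft_force: [-0.1, -0.1, -2.1]
opening: 0.0122
grip_force: 78.5
```

Call:
jog_arm:
  series:
    - {"grip":5,"slide":[0,0,0],"twist":[0,0,10]}
    - {"grip":5,"slide":[0,0,0],"twist":[0,0,10]}
    - {"grip":5,"slide":[0,0,0],"twist":[0,0,8]}
    - {"grip":5,"slide":[0,0,0],"twist":[0,0,0]}
    - {"grip":5,"slide":[0,0,0],"twist":[0,0,0]}
    - {"grip":5,"slide":[0,0,0],"twist":[0,0,0]}
    - {"grip":5,"slide":[0,0,0],"twist":[0,0,0]}
    - {"grip":5,"slide":[0,0,0],"twist":[0,0,0]}
    - {"grip":5,"slide":[0,0,0],"twist":[0,0,0]}
    - {"grip":5,"slide":[0,0,0],"twist":[0,0,0]}

```text
time: 6.45
position: [0.4805, -0.1569, 0.2178]
tcp_rot: [180.0, 0.0, 90.2]
ft_force: [-0.5, -0.0, -2.4]
opening: 0.0126
grip_force: 78.5
```

Run:
```python
from h import *
from bench import env
import pickle
s=env.sense();w=env.camera("wrist");print(s["position"],s["tcp_rot"],s["joint_pos"],s["ft_force"],s["ft_torque"],s["time"])
pickle.dump((s,w),open("w2.pkl","wb"))
cv2.imwrite("pics/w2.png",cv2.resize(w["image"][:,:,::-1],(800,600),interpolation=cv2.INTER_CUBIC))
```

```text
[ 0.48047315 -0.15690638  0.21780577] [1.79999182e+02 7.43645710e-04 9.01775250e+01] [-1.94341196e+01  1.52413515e+01  1.08996380e+02 -5.15320910e-04
  5.57612490e+01 -1.96113546e+01] [-0.49155002 -0.00489816 -2.44048675] [ 0.01609608 -0.04508548  0.00646298] 6.45
```

View pics/w2.png

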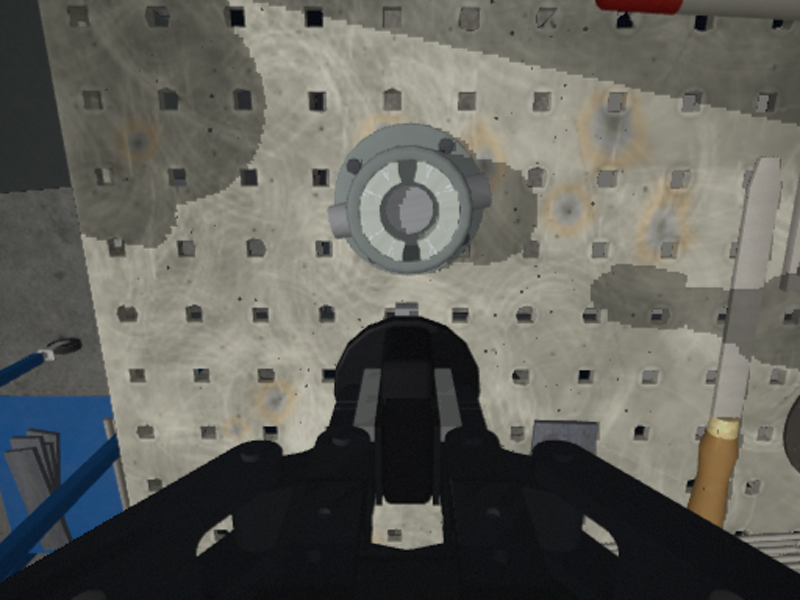

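The ring mouth is at about (409,209) in the 800-px view, with slots at (408,172) and (411,248). The cartridge's front pin shows at (406,310). I'll fit the ring and slots.

Run:
```python
from h import *
import pickle
s,w=pickle.load(open("w2.pkl","rb"));E=wext(s,w);K=w["camera_matrix"]
k=1.5625
im=w["image"].astype(int);x0,x1,y0,y1=210,315,85,180
c0=np.array([409,209])/k
# rays of ring plane: sample polar on plane z=.07
c=ray(K,E,c0,.07);print("guess",c)
def proj(P):
    q=E[:3,:3]@P.T+E[:3,3:];q=K@q;return (q[:2]/q[2]).T
g=w["image"].mean(2).astype(np.float32)
sub=g[y0:y1,x0:x1]
# hand-free: bright ring mask
m=(sub>150)&(np.hypot(*(np.indices(sub.shape)-np.array([c0[1]-y0,c0[0]-x0])[:,None,None]))<42)
pts=np.vstack([b[:,0] for b in blobs(m)[:2]]);print(len(pts),[cv2.contourArea(b) for b in blobs(m)[:4]])
h=cv2.convexHull(pts)[:,0]+[x0,y0]
W=np.array([ray(K,E,p+0.,.07)[:2] for p in h]).astype(np.float32)
(cx,cy),r=cv2.minEnclosingCircle(W);el=cv2.fitEllipse(W*1000);print("ring outer",cx,cy,r,el)
cx,cy=el[0][0]/1000,el[0][1]/1000
for ra in(.0205,.0225,.0245):
    a=np.radians(np.arange(0,360,2.));P=np.c_[cx+ra*np.cos(a),cy+ra*np.sin(a),np.full(a.size,.07)]
    u=proj(P).astype(np.float32);v=cv2.remap(g,u[:,:1],u[:,1:],cv2.INTER_LINEAR).ravel()
    d=v<(v.max()+v.min())/2; A=np.degrees(a)
    print(ra,A[d])
p=proj(np.array([[.4805,-.1569+.022,.2178-.0386+.016],[.4805,-.1569+.022,.2178-.0386+.008]]));print("pin expected (800)",p*k)
```

```text
guess [ 0.48195407 -0.11345593  0.07      ]
295 [805.5, 786.0]
ring outer 0.481884241104126 -0.1151096299290657 0.029028402641415596 ((481.8926086425781, -115.11532592773438), (56.768184661865234, 57.20237350463867), 35.85408020019531)
0.0205 [ 82.  84.  86.  88.  90.  92.  94.  96.  98. 100. 102. 104. 262. 264.
 266. 268. 270. 272. 274. 276. 278. 280. 282. 284.]
0.0225 [ 82.  84.  86.  88.  90.  92.  94.  96.  98. 100. 102. 104. 106. 262.
 264. 266. 268. 270. 272. 274. 276. 278. 280. 282. 284. 286.]
0.0245 [ 82.  84.  86.  88.  90.  92.  94.  96.  98. 100. 102. 104. 262. 264.
 266. 268. 270. 272. 274. 276. 278. 280. 282. 284.]
pin expected (800) [[405.74967597 309.68572031]
 [405.80836197 303.11410919]]
```

Slot axis is 93°, the ring centre about (0.4818, -0.1153), and the held pin appears where expected. I'll move over the mouth with yaw 93° and descend to just above it.

Call:
jog_arm:
  series:
    - {"grip":5,"slide":[20,0.5,0],"twist":[0,0,0]}
    - {"grip":5,"slide":[21.6,0.8,0],"twist":[0,0,0]}
    - {"grip":5,"slide":[0,0,20],"twist":[0,0,-3]}
    - {"grip":5,"slide":[0,0,30],"twist":[0,0,0]}
    - {"grip":5,"slide":[0,0,30],"twist":[0,0,0]}
    - {"grip":5,"slide":[0,0,15],"twist":[0,0,0]}
    - {"grip":5,"slide":[0,0,7],"twist":[0,0,0]}
    - {"grip":5,"slide":[0,0,0],"twist":[0,0,0]}
    - {"grip":5,"slide":[0,0,0],"twist":[0,0,0]}
    - {"grip":5,"slide":[0,0,0],"twist":[0,0,0]}

```text
time: 7.75
position: [0.4822, -0.1155, 0.1166]
tcp_rot: [179.9, 0.0, 93.2]
ft_force: [-0.3, 0.1, -2.6]
opening: 0.0123
grip_force: 78.6
```

Call:
jog_arm:
  series:
    - {"grip":5,"slide":[0,0,1],"twist":[0,0,0]}
    - {"grip":5,"slide":[0,0,1],"twist":[0,0,0]}
    - {"grip":5,"slide":[0,0,1],"twist":[0,0,0]}
    - {"grip":5,"slide":[0,0,1],"twist":[0,0,0]}
    - {"grip":5,"slide":[0,0,1],"twist":[0,0,0]}
    - {"grip":5,"slide":[0,0,1],"twist":[0,0,0]}
    - {"grip":5,"slide":[0,0,1],"twist":[0,0,0]}
    - {"grip":5,"slide":[0,0,1],"twist":[0,0,0]}
    - {"grip":5,"slide":[0,0,0],"twist":[0,0,0]}
    - {"grip":5,"slide":[0,0,0],"twist":[0,0,0]}

```text
time: 9.0
position: [0.4816, -0.1153, 0.1078]
tcp_rot: [-180.0, -0.0, 93.2]
ft_force: [-0.8, -0.4, -2.6]
opening: 0.0122
grip_force: 78.6
```

Call:
jog_arm:
  series:
    - {"grip":5,"slide":[0,0,1],"twist":[0,0,0]}
    - {"grip":5,"slide":[0,0,1],"twist":[0,0,0]}
    - {"grip":5,"slide":[0,0,1],"twist":[0,0,0]}
    - {"grip":5,"slide":[0,0,1],"twist":[0,0,0]}
    - {"grip":5,"slide":[0,0,1],"twist":[0,0,0]}
    - {"grip":5,"slide":[0,0,0.5],"twist":[0,0,0]}
    - {"grip":5,"slide":[0,0,0],"twist":[0,0,0]}
    - {"grip":5,"slide":[0,0,0],"twist":[0,0,0]}
    - {"grip":5,"slide":[0,0,0],"twist":[0,0,0]}
    - {"grip":5,"slide":[0,0,0],"twist":[0,0,0]}

```text
time: 10.25
position: [0.4816, -0.1153, 0.1023]
tcp_rot: [180.0, 0.0, 93.2]
ft_force: [-0.6, 0.9, -1.3]
opening: 0.0121
grip_force: 78.6
```

Height is about 63.7 mm with the shaft in the bore and no lateral force. Continuing past the lip level.

Call:
jog_arm:
  series:
    - {"grip":5,"slide":[0,0,0.7],"twist":[0,0,0]}
    - {"grip":5,"slide":[0,0,0.7],"twist":[0,0,0]}
    - {"grip":5,"slide":[0,0,0.6],"twist":[0,0,0]}
    - {"grip":5,"slide":[0,0,0.5],"twist":[0,0,0]}
    - {"grip":5,"slide":[0,0,0.5],"twist":[0,0,0]}
    - {"grip":5,"slide":[0,0,0.5],"twist":[0,0,0]}
    - {"grip":5,"slide":[0,0,0],"twist":[0,0,0]}
    - {"grip":5,"slide":[0,0,0],"twist":[0,0,0]}
    - {"grip":5,"slide":[0,0,0],"twist":[0,0,0]}
    - {"grip":5,"slide":[0,0,0],"twist":[0,0,0]}

```text
time: 11.5
position: [0.4817, -0.1153, 0.0989]
tcp_rot: [180.0, 0.0, 93.2]
ft_force: [0.4, -0.6, -2.6]
opening: 0.0124
grip_force: 78.6
```

Height 60.3 mm, below the lip level, with no force, so the pins are in the slots. Pushing on.

Call:
jog_arm:
  series:
    - {"grip":5,"slide":[0,0,1],"twist":[0,0,0]}
    - {"grip":5,"slide":[0,0,1],"twist":[0,0,0]}
    - {"grip":5,"slide":[0,0,1],"twist":[0,0,0]}
    - {"grip":5,"slide":[0,0,1],"twist":[0,0,0]}
    - {"grip":5,"slide":[0,0,1],"twist":[0,0,0]}
    - {"grip":5,"slide":[0,0,1],"twist":[0,0,0]}
    - {"grip":5,"slide":[0,0,1],"twist":[0,0,0]}
    - {"grip":5,"slide":[0,0,1],"twist":[0,0,0]}
    - {"grip":5,"slide":[0,0,0],"twist":[0,0,0]}
    - {"grip":5,"slide":[0,0,0],"twist":[0,0,0]}

```text
time: 12.75
position: [0.4816, -0.1153, 0.0909]
tcp_rot: [180.0, 0.0, 93.2]
ft_force: [-1.5, 1.0, 2.8]
opening: 0.0127
grip_force: 79.3
```

Call:
jog_arm:
  series:
    - {"grip":5,"slide":[0,0,1],"twist":[0,0,0]}
    - {"grip":5,"slide":[0,0,1],"twist":[0,0,0]}
    - {"grip":5,"slide":[0,0,1],"twist":[0,0,0]}
    - {"grip":5,"slide":[0,0,1],"twist":[0,0,0]}
    - {"grip":5,"slide":[0,0,1],"twist":[0,0,0]}
    - {"grip":5,"slide":[0,0,1],"twist":[0,0,0]}
    - {"grip":5,"slide":[0,0,1],"twist":[0,0,0]}
    - {"grip":5,"slide":[0,0,0.9],"twist":[0,0,0]}
    - {"grip":5,"slide":[0,0,0],"twist":[0,0,0]}
    - {"grip":5,"slide":[0,0,0],"twist":[0,0,0]}

```text
time: 14.0
position: [0.4817, -0.1153, 0.0832]
tcp_rot: [180.0, 0.0, 93.2]
ft_force: [-3.1, 0.5, 8.7]
opening: 0.0128
grip_force: 80.0
```

Spring force and height agree (44.6 mm, 11 N). Turning clockwise.

Call:
jog_arm:
  series:
    - {"grip":5,"slide":[0,0,0],"twist":[0,0,3]}
    - {"grip":5,"slide":[0,0,0],"twist":[0,0,3]}
    - {"grip":5,"slide":[0,0,0],"twist":[0,0,3]}
    - {"grip":5,"slide":[0,0,0],"twist":[0,0,3]}
    - {"grip":5,"slide":[0,0,0],"twist":[0,0,3]}
    - {"grip":5,"slide":[0,0,0],"twist":[0,0,3]}
    - {"grip":5,"slide":[0,0,0],"twist":[0,0,3]}
    - {"grip":5,"slide":[0,0,0],"twist":[0,0,3]}
    - {"grip":5,"slide":[0,0,0],"twist":[0,0,0]}
    - {"grip":5,"slide":[0,0,0],"twist":[0,0,0]}

```text
time: 15.25
position: [0.483, -0.1156, 0.0836]
tcp_rot: [179.8, -0.0, 69.2]
ft_force: [0.1, 0.4, 7.8]
opening: 0.0126
grip_force: 80.1
```

```bash
python3 -c "
from bench import env
s=env.sense();print(s['ft_torque'],s['ft_force'],s['tcp_rot'],s['position'])"
```

```text
[-0.03211763  0.0301771  -0.03950007] [0.07129397 0.42200929 7.76447787] [ 1.79834815e+02 -1.90640289e-02  6.91652465e+01] [ 0.48297113 -0.11563058  0.08356553]
```

Call:
jog_arm:
  series:
    - {"grip":5,"slide":[0,0,0],"twist":[0,0,5]}
    - {"grip":5,"slide":[0,0,0],"twist":[0,0,5]}
    - {"grip":5,"slide":[0,0,0],"twist":[0,0,5]}
    - {"grip":5,"slide":[0,0,0],"twist":[0,0,5]}
    - {"grip":5,"slide":[0,0,0],"twist":[0,0,5]}
    - {"grip":5,"slide":[0,0,0],"twist":[0,0,5]}
    - {"grip":5,"slide":[0,0,0],"twist":[0,0,5]}
    - {"grip":5,"slide":[0,0,0],"twist":[0,0,5]}
    - {"grip":5,"slide":[0,0,0],"twist":[0,0,5]}
    - {"grip":5,"slide":[0,0,0],"twist":[0,0,5]}

```text
time: 16.5
position: [0.4833, -0.1158, 0.0836]
tcp_rot: [179.9, -0.2, 19.0]
ft_force: [0.5, -0.5, 8.3]
opening: 0.0126
grip_force: 80.0
```

Call:
jog_arm:
  series:
    - {"grip":5,"slide":[0,0,0],"twist":[0,0,4]}
    - {"grip":5,"slide":[0,0,0],"twist":[0,0,3]}
    - {"grip":5,"slide":[0,0,0],"twist":[0,0,3]}
    - {"grip":5,"slide":[0,0,0],"twist":[0,0,2]}
    - {"grip":5,"slide":[0,0,0],"twist":[0,0,2]}
    - {"grip":5,"slide":[0,0,0],"twist":[0,0,1]}
    - {"grip":5,"slide":[0,0,0],"twist":[0,0,1]}
    - {"grip":5,"slide":[0,0,0],"twist":[0,0,0]}
    - {"grip":5,"slide":[0,0,0],"twist":[0,0,0]}
    - {"grip":5,"slide":[0,0,0],"twist":[0,0,0]}

```text
time: 17.75
position: [0.4833, -0.1159, 0.0837]
tcp_rot: [179.9, -0.2, 3.2]
ft_force: [0.3, -1.1, 7.0]
opening: 0.0126
grip_force: 80.0
```

```bash
python3 -c "
from bench import env
s=env.sense();print(s['ft_torque'],s['ft_force'],s['tcp_rot'],s['position'])"
```

```text
[-0.27863881 -0.0039639   0.07070509] [ 0.3153179  -1.08723946  7.04812223] [179.92462601  -0.19741539   3.17814984] [ 0.48333659 -0.11588277  0.08367081]
```

Call:
jog_arm:
  series:
    - {"grip":5,"slide":[0,0,-0.5],"twist":[0,0,0]}
    - {"grip":5,"slide":[0,0,-0.5],"twist":[0,0,0]}
    - {"grip":5,"slide":[0,0,-0.5],"twist":[0,0,0]}
    - {"grip":5,"slide":[0,0,-0.5],"twist":[0,0,0]}
    - {"grip":5,"slide":[0,0,-0.5],"twist":[0,0,0]}
    - {"grip":5,"slide":[0,0,-0.5],"twist":[0,0,0]}
    - {"grip":5,"slide":[0,0,-0.4],"twist":[0,0,0]}
    - {"grip":5,"slide":[0,0,0],"twist":[0,0,0]}
    - {"grip":5,"slide":[0,0,0],"twist":[0,0,0]}
    - {"grip":5,"slide":[0,0,0],"twist":[0,0,0]}

```text
time: 19.0
position: [0.4833, -0.1159, 0.087]
tcp_rot: [179.9, -0.2, 3.2]
ft_force: [1.0, -1.4, 5.8]
opening: 0.0129
grip_force: 79.9
```

Height 48.4 mm with only the spring force, so the pins are in the notches. Rising to the seat at 50 mm.

Call:
jog_arm:
  series:
    - {"grip":5,"slide":[0,0,-0.5],"twist":[0,0,0]}
    - {"grip":5,"slide":[0,0,-0.5],"twist":[0,0,0]}
    - {"grip":5,"slide":[0,0,-0.4],"twist":[0,0,0]}
    - {"grip":5,"slide":[0,0,-0.3],"twist":[0,0,0]}
    - {"grip":5,"slide":[0,0,0],"twist":[0,0,0]}
    - {"grip":5,"slide":[0,0,0],"twist":[0,0,0]}
    - {"grip":5,"slide":[0,0,0],"twist":[0,0,0]}
    - {"grip":5,"slide":[0,0,0],"twist":[0,0,0]}
    - {"grip":5,"slide":[0,0,0],"twist":[0,0,0]}
    - {"grip":5,"slide":[0,0,0],"twist":[0,0,0]}

```text
time: 20.25
position: [0.4831, -0.1158, 0.0884]
tcp_rot: [179.9, -0.2, 3.2]
ft_force: [4.8, -3.2, 3.6]
opening: 0.0123
grip_force: 79.4
```

Call:
jog_arm:
  series:
    - {"grip":5,"slide":[0,0,-0.3],"twist":[0,0,0]}
    - {"grip":5,"slide":[0,0,-0.3],"twist":[0,0,0]}
    - {"grip":5,"slide":[0,0,-0.3],"twist":[0,0,0]}
    - {"grip":5,"slide":[0,0,0],"twist":[0,0,0]}
    - {"grip":5,"slide":[0,0,0],"twist":[0,0,0]}
    - {"grip":5,"slide":[0,0,0],"twist":[0,0,0]}
    - {"grip":5,"slide":[0,0,0],"twist":[0,0,0]}
    - {"grip":5,"slide":[0,0,0],"twist":[0,0,0]}
    - {"grip":5,"slide":[0,0,0],"twist":[0,0,0]}
    - {"grip":5,"slide":[0,0,0],"twist":[0,0,0]}

```text
time: 21.5
position: [0.4831, -0.1158, 0.0886]
tcp_rot: [179.9, -0.2, 3.2]
ft_force: [8.3, -3.9, -5.8]
opening: 0.0126
grip_force: 78.1
```

The upward pull is held at 50 mm, so it is locked. I'll relax, release and retreat.

Call:
jog_arm:
  series:
    - {"grip":5,"slide":[0,0,0.4],"twist":[0,0,0]}
    - {"grip":5,"slide":[0,0,0.3],"twist":[0,0,0]}
    - {"grip":5,"slide":[0,0,0],"twist":[0,0,0]}
    - {"grip":25,"slide":[0,0,0],"twist":[0,0,0]}
    - {"grip":45,"slide":[0,0,0],"twist":[0,0,0]}
    - {"grip":60,"slide":[0,0,0],"twist":[0,0,0]}
    - {"grip":60,"slide":[0,0,0],"twist":[0,0,0]}
    - {"grip":60,"slide":[0,0,-10],"twist":[0,0,0]}
    - {"grip":60,"slide":[0,0,-30],"twist":[0,0,0]}
    - {"grip":60,"slide":[0,0,-30],"twist":[0,0,0]}

```text
time: 22.75
position: [0.4815, -0.1153, 0.1594]
tcp_rot: [-180.0, 0.0, 3.2]
ft_force: [0.7, 0.2, 0.8]
opening: 0.0605
grip_force: 0.0
```

Call:
jog_arm:
  series:
    - {"grip":60,"slide":[0,0,-30],"twist":[0,0,0]}
    - {"grip":60,"slide":[-20,0,-20],"twist":[0,0,0]}
    - {"grip":60,"slide":[-20,0,0],"twist":[0,0,0]}
    - {"grip":60,"slide":[0,0,0],"twist":[0,0,0]}
    - {"grip":60,"slide":[0,0,0],"twist":[0,0,0]}
    - {"grip":60,"slide":[0,0,0],"twist":[0,0,0]}
    - {"grip":60,"slide":[0,0,0],"twist":[0,0,0]}
    - {"grip":60,"slide":[0,0,0],"twist":[0,0,0]}
    - {"grip":60,"slide":[0,0,0],"twist":[0,0,0]}
    - {"grip":60,"slide":[0,0,0],"twist":[0,0,0]}

```text
time: 24.0
position: [0.4417, -0.1175, 0.2082]
tcp_rot: [180.0, 0.0, 3.2]
ft_force: [-0.1, -0.2, -0.1]
opening: 0.0602
grip_force: 0.0
```

Run:
```python
from bench import env
import cv2,numpy as np,pickle
from h import *
s=env.sense();w=env.camera("wrist");c=env.camera("scene");print(s["position"],s["tcp_rot"])
pickle.dump((s,w),open("w3.pkl","wb"))
a=w["image"][:,:,::-1][60:260,150:350];b=c["image"][:,:,::-1][180:280,210:310]
cv2.imwrite("pics/w3.png",np.hstack([cv2.resize(a,(400,400)),cv2.resize(b,(400,400),interpolation=cv2.INTER_CUBIC)]))
```

```text
[ 0.44170528 -0.11751772  0.20818174] [1.79999667e+02 5.19803639e-03 3.17597570e+00]
```

View pics/w3.png

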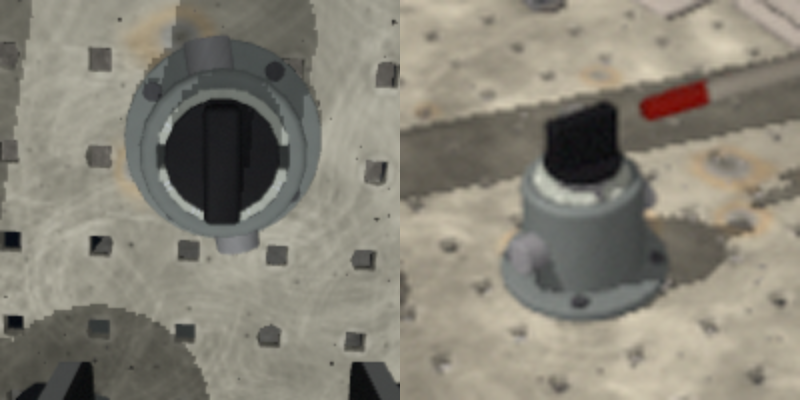

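The cartridge sits upright in the housing. Its bar (222,160) is perpendicular to the slots at (160,156) and (284,157), and the robot is clear of it. Handing in.

```bash
python3 -c "
from bench import env
print(env.job_done())"
```

```text
the job is handed in; nothing more can be done
None
```

The cartridge is locked in the housing, at 50 mm and a quarter turn past the slots; it held against an upward pull. The arm touched nothing else, no force reading went above about 11 N, and I handed in at about 24 s; the hand-in gave no verdict.

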